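# Free a plaster relief tile from its casting frame with a trowel and rack it to dry

## Task

Take the loose front strip off the casting frame and lay it on the bench clear of the frame, then pick up the trowel, slide its blade under the white plaster relief tile and lift it out level; the gripper must not touch the tile. Lower it gently onto the empty drying stand, centred and square across both slats, and draw the blade out from under it. Then lay the trowel flat on the bench, clear of the stands, frame and strip, leaving the other tile, the tin, the bowl and the chisel as they are.

Things in the scene. Friction and masses are not known exactly. Their poses are not given: they have to be found in the camera images.
- tile: white plaster relief tile to move, 0.15-0.23 kg: 110 x 110 x 13 mm (the rosette, look only, stands 8 mm higher). Lower edge bevelled all round: 94 x 94 mm at the underside, full size from 6 mm up, so a blade lying flat and pushed in rides under it. Origin: centre of the underside; z up. It starts flat in the frame, up to 9 mm off the back wall, and may slide back against it when pushed
- casting_board: fixed dark board, top 12 mm above the bench, x = -88 to +85, y = +-80 mm. Light wooden walls, 18 mm thick, 22 mm high above the board: inner faces of the back wall at x = +62, of the side walls at y = +-60 mm (these run from x = -60). The -x side is closed only by the loose strip; with it gone a blade goes in there along +x. Origin: on the underside; z up
- frame_seat (a point): point on top of the casting board where the tile's origin lies when it touches the back wall (the board's x = +7 mm, z = 12 mm); x points from the open side to the back wall, z up
- stand_free: the empty drying stand, fixed: two wooden slats 160 mm long (along its x), 22 mm wide, 30 mm high, inner faces at y = +-36 mm. Cross bars 16 mm wide, 10 mm high, join them at x = +-62 mm; above these the gap is free and open at both ends. Origin: centre, on the bench; z up. Which of the two stands is nearer the robot varies
- stand_free_top (a point): centre of the empty stand at the height of the slats' tops, 30 mm above the bench: where the tile's origin is to come; axes as the stand's, x along the slats, roughly away from the casting frame
- stand_used: the other drying stand, of the same make and axes, which carries the older tile
- dry_tile: older, yellowish tile of the same size, loose on the other stand; leave it alone. Origin: centre of the underside
- trowel: loose margin trowel, 0.18 kg, lying flat on its steel blade (130 x 56 x 2 mm). Origin: centre of the blade's underside; x from handle to tip, z up. Blade x = -65 to +65 mm; wooden handle x = -90 to -190 mm, flat upright cheeks, 24 mm wide, 26 mm high, centre line 60 mm above the blade's underside; the cranked tang between. Centre of mass near x = -40 mm
- trowel_grip (a point): good place to grip the trowel: in the handle near its front end, at the trowel's x = -115 mm, z = 60 mm; axes as the trowel's. Fingers close across the handle (along its y). Grip firmly (40 N or more if the gripper can): the tile's weight acts about 130 mm in front of it
- trowel_tip (a point): middle of the blade's front edge, at the underside, 180 mm in front of the grip point
- tin: tin with a blue label, 66 mm in diameter, 115 mm high, standing beyond the work; leave it alone. Origin: centre of its foot
- bowl: green plaster bowl, 124 mm across, 70 mm high, on the right beside the stands; leave it alone. Origin: centre of its foot
- chisel: stone chisel lying on the bench beyond the casting frame, 200 mm long, 18 mm high; leave it alone. Origin: near its middle, on the bench; x towards its edge
- strip: loose front strip of the frame, wood, 18 (x) x 220 (y) x 22 mm (z), 0.05 kg, a red band near its +y end. It stands on the casting board across the open side, against the ends of the side walls. Its +y end, on the robot's side, sticks out 30 to 60 mm past the board's edge: grip it there, across x. Origin: centre of the underside

How it is judged:
By the outcome, as a careful person would: the job done as asked, in the order asked, and still so for the second after the job is handed in, with the robot touching nothing.
It also fails if it takes over 72 s, if anything falls off the work surface, if the arm or the gripper's body presses on something with over 40 N, if the wrist force passes 120 N, or if a joint passes its speed limit or range.

## Robot

A 6-joint arm with a two-finger parallel gripper is mounted at the origin on the work surface. World frame = base frame: x ahead of the robot, y to its left, z up, the work surface at z = 0. Lengths are in m, angles in rad, forces in N, time in s.
With the tool pointing down it reaches from about 0.4 to 0.925 m from the base axis. Payload 12.5 kg.
Tool frame: the origin (TCP) lies midway between the tips of the shut fingers; the grasp point (between the pads) lies 19 mm behind it (robot.grip_depth is the z of the grasp point in the tool frame, in m); z points along the fingers, y is the line along which they close (so a half turn about z gives the same grasp; the last joint's range is limited). The gripper opens to 95 mm and grips with 3 to 60 N. Pads are 20 mm wide; open, the fingers measure 119 mm over their backs; the gripper's body (75 mm by 180 mm) begins 59 mm behind the grasp point.
Start: joints at [1.049, 0.491, 1.559, -0, 1.092, -0.106], TCP at [0.252, 0.572, 0.215] pointing down, gripper open.
Joint ranges: [-3.1, 3.1], [-0.84, 2.19], [0.05, 2.79], [-1.13, 4.28], [0.06, 2.93], [-2.69, 2.69]. Speed limits (rad/s): [2.22, 2.22, 2.79, 3.14, 3.14, 3.14].

## Interface

Orientations are given as a unit quaternion [w, x, y, z].
In Python, from cell import robot gives the robot as it stands.
- The arm moves only by the tool move_arm, never from a script. Its arguments are lists of equal length, an entry for each row: "translation": the shift along the tool's x, y, z in cm, a list of three; "dr": the turn, a rotation vector about the tool's x, y, z in rad, a list of three; "fingers": the finger opening in cm, from 0 to 9.51. A call has 1 to 12 rows; each row is the pose to reach, as a shift and turn from the pose commanded when the call began, along the tool's axes at that moment; what a row does not reach only later rows make up. A row lasts 1/8 s, in which the tool goes at most 62.5 mm and 10.7 degrees, less where a joint would pass 70% of its speed; a pose out of reach is approached as far as the arm can. A call with a gripper value outside its range is refused whole. The fingers move at their own pace and stop on an object; the grip force is fixed at half the most. Time passes only in rows, so rows that repeat a pose let the fingers close. It gives the time, the measured TCP pose, the force, the opening and the grip force at its end, in the units of the state.
- robot.state(): the state, without advancing time (a new reading comes with each control period).
- robot.read_camera(name): name is "scene" or "top"; returns a dict with "frame" (420x560x3 uint8, red, green, blue), "fx", "fy", "cx", "cy" (pixels), "rvec" (rotation vector, rad) and "tvec" (3), from world to camera coordinates, as OpenCV has them. Camera axes: x right, y down, z forward; pixel columns grow to the right and rows downward; lengths in m; the calibration is good to about 2 mm. A picture is of the moment at which its call begins. There is no depth.
- robot.hand_in(): hands the job in; it is judged then, once.
The state is a dict: "time_s": time; "q": joint angles; "joint_velocities": joint speeds; "tau": joint torques, N m; "position": TCP position; "tool_rot": TCP orientation; "ft_force": force on the tool from outside, world axes, zero at the start; "wrist_torque": the same for the moment, N m; "gripper_width": finger opening in m; "finger_force": force on a finger pad.
Only numpy, scipy, OpenCV 4.12 (cv2) and the standard library are available. Lean on these libraries where they do the work, as an engineer would, in place of code of your own. Each camera call takes 0.05 s, during which the arm holds its last target. There are 200 camera calls.

## Working session

There is one attempt and no reset: what is moved stays moved. The work goes in short steps, Python scripts to look and compute and a tool call to move; the robot and the scene stay as the last step left them, time stands still between calls to the robot, and variables do not carry over. Pictures are saved under pics/ and viewed, at most 10 in all, crops included, and the job is handed in when it is done.

Besides the shell and the picture viewer there is one more tool, called after "Emit:" as name(argument=value, ...), one argument or row to a line, values as JSON. move_arm: Moves the arm, as the interface text tells. Its arguments: {"type":"object","properties":{"translation":{"type":"array","items":{"type":"array","items":{"type":"number"}}},"dr":{"type":"array","items":{"type":"array","items":{"type":"number"}}},"fingers":{"type":"array","items":{"type":"number"}}},"required":["translation","dr","fingers"]}

```bash
mkdir -p pics; ls
python3 - <<'E'
from cell import robot
import cv2,numpy as np,pickle
d={}
for n in("scene","top"):
    c=robot.read_camera(n); d[n]=c
    cv2.imwrite(f"pics/{n}0.png",cv2.resize(c["frame"][:,:,::-1],(784,588),interpolation=cv2.INTER_CUBIC))
    R=cv2.Rodrigues(np.array(c["rvec"],float))[0]; print(n,c["fx"],c["cx"],c["cy"],"cam pos",-R.T@np.ravel(c["tvec"]),R.round(3).tolist())
pickle.dump(d,open("cam0.pkl","wb"))
print(robot.state(),robot.grip_depth)
E
```

```text
pics
scene 512.7495577688913 277.9616506802778 211.30749811892863 cam pos [ 1.20355808 -1.00518419  0.95196653] [[0.814, 0.581, 0.016], [0.375, -0.505, -0.777], [-0.443, 0.639, -0.629]]
top 470.59821367598676 288.06197685287555 207.34918948627674 cam pos [ 0.5156231  -0.08966568  1.34055286] [[0.004, -1.0, -0.011], [-0.998, -0.003, -0.055], [0.055, 0.011, -0.998]]
{'time_s': 0.1, 'q': array([ 1.04939680e+00,  4.91483451e-01,  1.55937203e+00, -2.39708433e-05,
        1.09169354e+00, -1.05572468e-01]), 'joint_velocities': array([-0.00065129, -0.00164168, -0.00111324,  0.00264278,  0.00129485,
       -0.00035779]), 'tau': array([ 2.80588465e-03, -6.13627195e+01, -2.58608115e+01,  6.94302586e-02,
        4.69900563e-02, -9.94635593e-05]), 'position': array([0.2523324 , 0.57157348, 0.21413569]), 'tool_rot': array([-1.37344511e-04,  2.06413378e-01,  9.78464761e-01, -4.58154931e-04]), 'ft_force': array([-0.51249263, -0.5002979 ,  0.15510036]), 'wrist_torque': array([-0.00281848, -0.00469892, -0.0234473 ]), 'finger_force': 0.0, 'gripper_width': 0.09479186638313888} -0.0188
```

View pics/scene0.png

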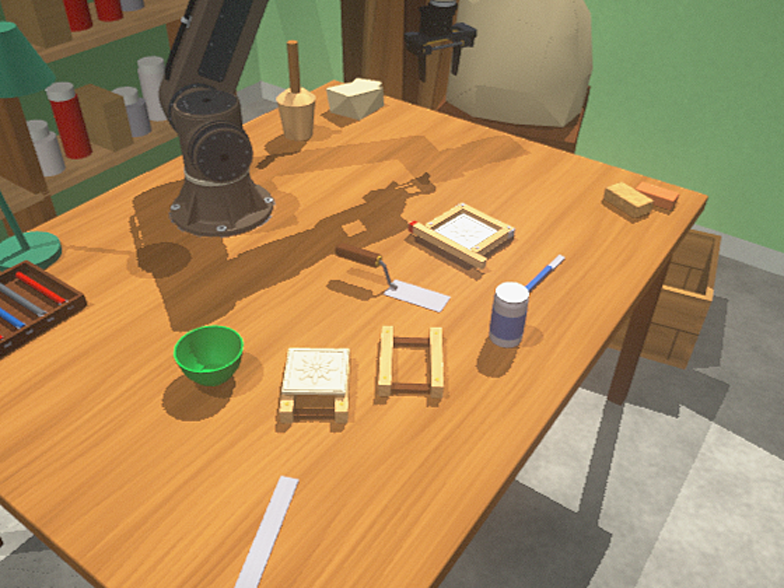

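View pics/top0.png

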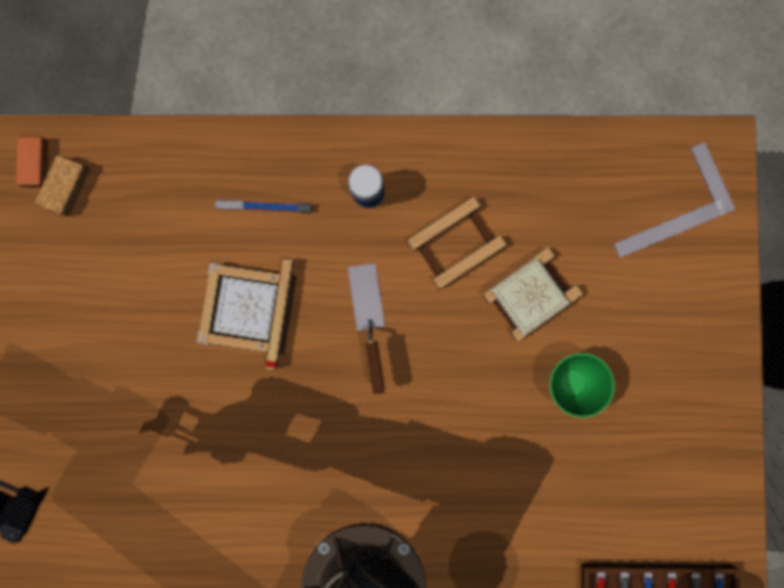

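The pictures show the frame at top-view (245,307), its loose strip from (287,262) to (271,366) with the red end towards the robot, and the white tile inside. The trowel blade is at (366,297) with its handle end at (377,390). The free stand is at (458,243), and the older tile is on the other stand at (533,296).

```bash
cat > h.py <<'E'
import numpy as np,cv2,pickle
def ray(c,u,v,z):
    R=cv2.Rodrigues(np.array(c["rvec"],float))[0];t=np.ravel(c["tvec"])
    K=np.array([[c["fx"],0,c["cx"]],[0,c["fy"],c["cy"]],[0,0,1]])
    p=cv2.undistortPoints(np.array([[[u,v]]],float),K,None)[0,0]
    d=R.T@np.array([p[0],p[1],1]);o=-R.T@t
    return o+d*(z-o[2])/d[2]
def hsv(c): return cv2.cvtColor(c["frame"],cv2.COLOR_RGB2HSV)
def blobs(c,lo,hi,roi,amin=40):
    x0,y0,x1,y1=roi; m=cv2.inRange(hsv(c),np.array(lo),np.array(hi)); k=np.zeros_like(m);k[y0:y1,x0:x1]=m[y0:y1,x0:x1]
    cs=cv2.findContours(k,cv2.RETR_EXTERNAL,cv2.CHAIN_APPROX_NONE)[0]
    return [x for x in sorted(cs,key=cv2.contourArea,reverse=True) if cv2.contourArea(x)>amin]
def rectw(c,cn,z):
    P=np.array([ray(c,u,v,z)[:2] for u,v in cn[:,0]])*1000
    (cx,cy),(w,h),a=cv2.minAreaRect(P.astype(np.float32))
    return [round(float(v),1) for v in (cx,cy,w,h,a)]
E
python3 - <<'E'
from h import *
d=pickle.load(open("cam0.pkl","rb"));c=d["top"];H=hsv(c)
f=lambda u,v:H[int(v/1.4),int(u/1.4)].tolist()
for n,p in dict(strip=(280,310),wall=(208,310),tile=(230,320),blade=(366,297),slat=(445,222),slat2=(470,262),table=(330,300),handle=(376,370),red=(271,366),dry=(515,300),tile2=(265,290)).items(): print(n,f(*p),end="; ")
print()
for n,lo,hi,roi,z in [("wood",(10,60,150),(30,160,255),(135,180,215,270),.034),("tile",(0,0,150),(179,45,255),(140,180,205,260),.025),("blade",(0,0,120),(179,70,255),(240,180,280,245),.002),("slat",(10,60,150),(30,160,255),(285,135,365,210),.030),("red",(0,150,80),(6,255,255),(180,240,215,270),.034),("red2",(170,150,80),(179,255,255),(180,240,215,270),.034),("handle",(0,60,20),(12,255,110),(255,235,278,285),.06)]:
    for b in blobs(c,lo,hi,roi,8)[:4]: print(n,cv2.contourArea(b),rectw(c,b,z), cv2.boundingRect(b))
im=c["frame"][:,:,::-1]
a=cv2.resize(im[170:280,130:290],(800,550),interpolation=cv2.INTER_CUBIC);cv2.imwrite("pics/a.png",a)
E
```

```text
strip [17, 119, 182]; wall [16, 124, 183]; tile [128, 6, 183]; blade [141, 12, 153]; slat [15, 126, 184]; slat2 [16, 128, 184]; table [13, 167, 147]; handle [10, 167, 75]; red [4, 198, 151]; dry [30, 29, 182]; tile2 [120, 7, 184]; 
wood 3157.5 [558.9, 246.2, 163.5, 201.2, 81.7] (141, 186, 67, 72)
tile 1327.5 [552.7, 242.9, 105.2, 105.8, 81.1] (154, 199, 43, 43)
blade 813.5 [577.5, 1.9, 130.2, 57.6, 9.2] (249, 188, 26, 48)
slat 357.5 [646.6, -205.7, 20.8, 157.6, 33.4] (311, 169, 49, 36)
slat 354.5 [724.7, -153.4, 20.5, 157.5, 33.5] (292, 141, 50, 36)
red 15.5 [442.2, 186.3, 8.3, 19.5, 0.3] (190, 258, 8, 4)
handle 244.0 [435.1, -19.3, 96.5, 26.1, 8.5] (261, 245, 13, 37)
handle 11.0 [502.7, -10.3, 16.3, 10.9, 0.2] (262, 235, 5, 7)
```

View pics/a.png

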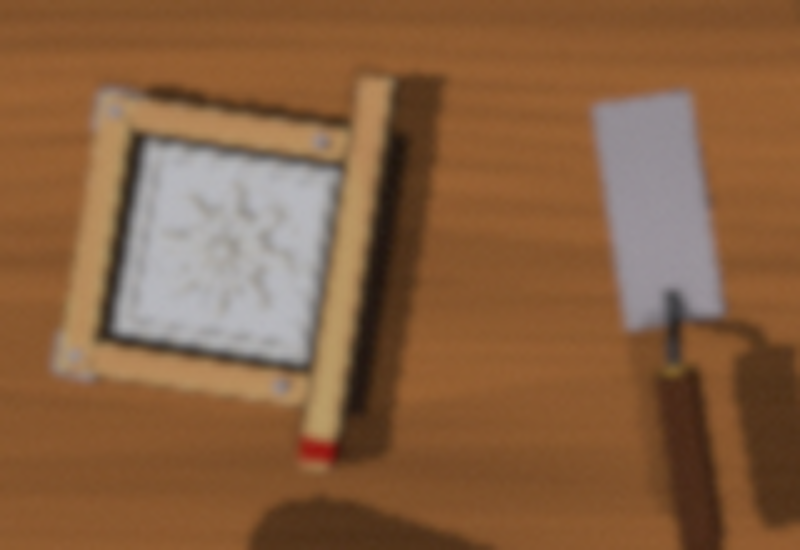

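```bash
cat >> h.py <<'E'
from scipy.spatial.transform import Rotation as Ro
def down(phi,pitch=0,ax=None):
    # tool y at world angle phi (deg), z down
    p=np.radians(phi); y=np.array([np.cos(p),np.sin(p),0]); z=np.array([0,0,-1.]); x=np.cross(y,z)
    return Ro.from_matrix(np.c_[x,y,z])
def rel(p0,R0,p1,R1):
    t=R0.inv().apply(np.array(p1)-np.array(p0))*100
    return t.round(2).tolist(), (R0.inv()*R1).as_rotvec().round(3).tolist()
E
python3 - <<'E'
from h import *
d=pickle.load(open("cam0.pkl","rb"));c=d["top"]
cp=lambda x,y,z:(ray(c,130+x/5-.4,170+y/5-.4,z)*1000).round(1)[:2]
pts=dict(sTL=(357,75),sTR=(395,77),sBL=(300,466),sBR=(335,468),bwT=(132,135),bwB=(105,335),nearL=(105,340),nearR=(305,370),farL=(135,133),farR=(345,162),outNearL=(70,372),outNearR=(302,402),outFarL=(118,97),outFarR=(350,127))
for k,(x,y) in pts.items(): print(k,cp(x,y,.034),end=" ")
print()
q=lambda k:cp(*pts[k],.034)
m=lambda *k:np.mean([q(i) for i in k],0)
a=m('outNearL','outNearR')-0;b=m('outFarL','outFarR')
print("wall centre mid",(a+b)/2,"outer width",np.linalg.norm(a-b))
e=m('sBL','sBR');s=m('sTL','sTR');u=(e-s)/np.linalg.norm(e-s);print("strip len",np.linalg.norm(e-s),"ang x",np.degrees(np.arctan2(u[1],u[0]))-90,"end",e,"centre",(e+s)/2)
g=e-u*14
p0,R0=[.2523,.5716,.215],down(66.18)
R=down(81.7)
print("grip",g)
tg=[([g[0]/1e3,g[1]/1e3,.10],R),([g[0]/1e3,g[1]/1e3,.015],R)]
for p,r in tg: print(rel(p0,R0,p,r))
E
```

```text
sTL [650.6 168.5] sTR [649.6 147.2] sBL [433.1 197. ] sBR [432.1 177.6] bwT [616.6 293.9] bwB [505.  306.8] nearL [502.3 306.8] nearR [486.1 195. ] farL [617.7 292.3] farR [601.9 174.5] outNearL [484.4 325.9] outNearR [468.4 196.4] outFarL [637.9 302.2] outFarR [621.5 172. ] 
wall centre mid [553.05  249.125] outer width 155.1750382632465
strip len 219.4847432055358 ang x 82.28891598009434 end [432.6 187.3] centre [541.35  172.575]
grip [446.47340166 185.42150952]
([-33.36, -27.49, 11.5], [0.0, 0.0, -0.271])
([-33.36, -27.49, 20.0], [0.0, 0.0, -0.271])
```

Emit:
move_arm(
  translation=[
    [-33.36,-27.49,11.5],
    [-33.36,-27.49,11.5],
    [-33.36,-27.49,11.5],
    [-33.36,-27.49,11.5],
    [-33.36,-27.49,11.5],
    [-33.36,-27.49,11.5],
    [-33.36,-27.49,11.5],
    [-33.36,-27.49,11.5],
    [-33.36,-27.49,11.5],
    [-33.36,-27.49,13],
    [-33.36,-27.49,14.5],
    [-33.36,-27.49,14.5],
  ],
  dr=[
    [0,0,-0.271],
    [0,0,-0.271],
    [0,0,-0.271],
    [0,0,-0.271],
    [0,0,-0.271],
    [0,0,-0.271],
    [0,0,-0.271],
    [0,0,-0.271],
    [0,0,-0.271],
    [0,0,-0.271],
    [0,0,-0.271],
    [0,0,-0.271],
  ],
  fingers=[6,6,6,6,6,6,6,6,6,6,6,6],
)

```text
time_s: 1.6
position: [0.4457, 0.1869, 0.0694]
tool_rot: [-0.001, 0.071, 0.997, -0.0]
ft_force: [0.0, 0.3, 0.3]
gripper_width: 0.0599
finger_force: 0.0
```

Emit:
move_arm(
  translation=[
    [0,0,3],
    [0,0,5.5],
    [0,0,5.5],
    [0,0,5.5],
    [0,0,5.5],
    [0,0,5.5],
    [0,0,5.5],
    [0,0,5.5],
  ],
  dr=[
    [0,0,0],
    [0,0,0],
    [0,0,0],
    [0,0,0],
    [0,0,0],
    [0,0,0],
    [0,0,0],
    [0,0,0],
  ],
  fingers=[6,6,6,1,1,1,1,1],
)

```text
time_s: 2.6
position: [0.4466, 0.1855, 0.0148]
tool_rot: [0.0, 0.072, 0.997, 0.0]
ft_force: [-0.1, 0.3, 3.1]
gripper_width: 0.0178
finger_force: 30.0
```

Emit:
move_arm(
  translation=[
    [0,0,-1],
    [0,0,-3],
    [0,0,-6],
    [0,2,-8],
    [0,6,-8],
    [0,11,-8],
    [0,16,-8],
    [0,21,-8],
    [0,24,-7],
    [0,24,-5],
    [0,24,-3],
    [0,24,-1.5],
  ],
  dr=[
    [0,0,0],
    [0,0,0],
    [0,0,0],
    [0,0,0],
    [0,0,0],
    [0,0,0],
    [0,0,0],
    [0,0,0],
    [0,0,0],
    [0,0,0],
    [0,0,0],
    [0,0,0],
  ],
  fingers=[1,1,1,1,1,1,1,1,1,1,1,1],
)

```text
time_s: 4.1
position: [0.481, 0.423, 0.0292]
tool_rot: [-0.0, 0.072, 0.997, -0.0]
ft_force: [0.4, 0.5, -0.2]
gripper_width: 0.0175
finger_force: 30.0
```

Emit:
move_arm(
  translation=[
    [0,0,1],
    [0,0,1.8],
    [0,0,2.2],
    [0,0,2.5],
    [0,0,2.6],
    [0,0,2.6],
    [0,0,2.6],
    [0,0,2.6],
    [0,0,0],
    [0,0,-4],
    [0,0,-8],
    [0,0,-12],
  ],
  dr=[
    [0,0,0],
    [0,0,0],
    [0,0,0],
    [0,0,0],
    [0,0,0],
    [0,0,0],
    [0,0,0],
    [0,0,0],
    [0,0,0],
    [0,0,0],
    [0,0,0],
    [0,0,0],
  ],
  fingers=[1,1,1,1,1,1,5,5,6,6,6,6],
)

```text
time_s: 5.6
position: [0.4811, 0.423, 0.1511]
tool_rot: [0.0, 0.072, 0.997, 0.0]
ft_force: [0.3, -0.1, 0.3]
gripper_width: 0.0598
finger_force: 0.0
```

Run:
```python
from h import *
from cell import robot
s=robot.state();print(s['position'],s['q'],s['tool_rot'])
c=robot.read_camera("top");pickle.dump(c,open("cam1.pkl","wb"))
cv2.imwrite("pics/t1.png",cv2.resize(c["frame"][130:290,60:380,::-1],(800,400),interpolation=cv2.INTER_CUBIC))
```

```text
[0.48109432 0.42295273 0.15109488] [ 6.18109209e-01  5.77498003e-01  1.58613770e+00  1.90193258e-05
  9.77800092e-01 -8.07904687e-01] [5.54400337e-05 7.23333039e-02 9.97380513e-01 5.60332027e-05]
```

View pics/t1.png

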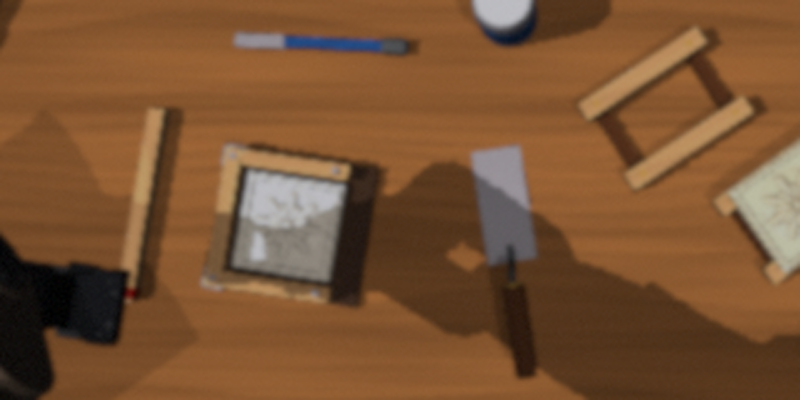

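The strip now lies at crop (142,200), clear of the frame, and the trowel and everything else are where they were.

Emit:
move_arm(
  translation=[
    [-0.5,-3,0],
    [-1.1,-8,0],
    [-1.7,-13,0],
    [-2.3,-18,0],
    [-2.9,-23,0],
    [-3.5,-28,0],
    [-4.1,-33,0],
    [-4.7,-38,0],
    [-5.3,-42,0],
    [-5.58,-43.37,0],
    [-5.58,-43.37,0],
    [-5.58,-43.37,0],
  ],
  dr=[
    [0,0,0.15],
    [0,0,0.3],
    [0,0,0.45],
    [0,0,0.6],
    [0,0,0.75],
    [0,0,0.9],
    [0,0,1.05],
    [0,0,1.2],
    [0,0,1.35],
    [0,0,1.5],
    [0,0,1.65],
    [0,0,1.8],
  ],
  fingers=[6,6,6,6,6,6,6,6,6,6,6,6],
)

```text
time_s: 7.15
position: [0.4739, -0.0145, 0.1497]
tool_rot: [0.0, 0.828, 0.561, 0.0]
ft_force: [-0.0, 0.1, 0.0]
gripper_width: 0.0601
finger_force: 0.0
```

Emit:
move_arm(
  translation=[
    [0,0,0],
    [0,0,0],
    [0,0,0],
    [0,0,0],
    [0,0,0],
    [0,0,1],
    [0,0,2],
    [0,0,3],
    [0,0,3],
    [0,0,3],
  ],
  dr=[
    [0,0,0.15],
    [0,0,0.3],
    [0,0,0.45],
    [0,0,0.6],
    [0,0,0.75],
    [0,0,0.9],
    [0,0,1.043],
    [0,0,1.043],
    [0,0,1.043],
    [0,0,1.043],
  ],
  fingers=[6,6,6,6,6,6,6,6,6,6],
)

```text
time_s: 8.4
position: [0.474, -0.0142, 0.1198]
tool_rot: [-0.0, 0.997, 0.078, 0.0]
ft_force: [0.4, -0.3, 0.6]
gripper_width: 0.0602
finger_force: 0.0
```

Run:
```python
from h import *
from cell import robot
s=robot.state();R=Ro.from_quat(s['tool_rot'],scalar_first=True);M=R.as_matrix()
print(s['position'],s['q'],"phi",np.degrees(np.arctan2(M[1,1],M[0,1])))
a=np.radians(8.8);g=np.array([.5775-.105*np.cos(a),.0019-.105*np.sin(a),.041])
print(rel(s['position'],R,g,down(-81.2)))
```

```text
[ 0.47398178 -0.01416851  0.1198081 ] [-1.69367386e-01  4.16097834e-01  2.02394437e+00  1.59779868e-04
  7.01300605e-01  1.24573272e+00] phi -81.08625719528135
([-0.03, -0.0, 7.88], [-0.0, -0.0, 0.002])
```

Emit:
move_arm(
  translation=[
    [0,0,2.5],
    [0,0,5],
    [0,0,7],
    [0,0,7.85],
    [0,0,7.85],
    [0,0,7.85],
    [0,0,7.85],
    [0,0,7.85],
    [0,0,7.85],
    [0,0,7.85],
  ],
  dr=[
    [0,0,0],
    [0,0,0],
    [0,0,0],
    [0,0,0],
    [0,0,0],
    [0,0,0],
    [0,0,0],
    [0,0,0],
    [0,0,0],
    [0,0,0],
  ],
  fingers=[6,6,6,6,6,1,1,1,1,1],
)

```text
time_s: 9.65
position: [0.4739, -0.0142, 0.0413]
tool_rot: [-0.0, 0.997, 0.077, 0.0]
ft_force: [0.1, -0.4, 2.4]
gripper_width: 0.024
finger_force: 29.9
```

Run:
```python
from h import *
from cell import robot
s=robot.state();R=Ro.from_quat(s['tool_rot'],scalar_first=True);M=R.as_matrix()
print(s['position'],s['gripper_width'],s['ft_force'],s['wrist_torque'],"phi",np.degrees(np.arctan2(M[1,1],M[0,1])))
p=s['position']; p0=p.copy()
# frame from walls: midline and strip front line
u=np.radians(82.);xh=np.array([np.cos(u),np.sin(u)]);yh=np.array([-xh[1],xh[0]])
mid=np.array([.55305,.24912]); back=np.array([.5608,.30035]) # back inner face mean
front=np.array([.54135,.172575]) # strip centre x=-69
d=pickle.load(open("cam1.pkl","rb"))
print("x: mid",mid@xh*1e3,"back(62)",back@xh*1e3,"strip(-69)",front@xh*1e3,"y mid",mid@yh*1e3)
# fresh outline of frame at z=.034 from picture 1
b=blobs(d,(10,60,150),(30,160,255),(140,180,215,270),10)
for k in b[:4]: print(rectw(d,k,.034))
# tile rect on top plane
print("tile mask0",np.array([.5527,.2429])@xh*1e3,np.array([.5527,.2429])@yh*1e3)
```

```text
[ 0.47390515 -0.01418223  0.04125528] 0.023973650333812664 [ 0.05035199 -0.36095571  2.38650645] [-0.12474985  0.22180138  0.04285041] phi -81.19029601331002
x: mid 323.6652647708642 back(62) 375.4752894649354 strip(-69) 246.23687016780795 y mid -512.996952506354
[594.4, 252.8, 146.4, 74.7, 80.1]
[481.1, 272.8, 70.6, 12.7, 80.9]
[469.7, 215.9, 8.3, 27.9, 0.3]
tile mask0 317.45708679795564 -513.516015370266
```

Emit:
move_arm(
  translation=[
    [0,0,-0.5],
    [0,0,-2],
    [0,0,-4],
    [0,0,-5.5],
    [0,0.3,-6],
    [0.5,0.7,-6],
    [1,1.1,-6],
    [1.6,1.4,-6],
    [2.4,1.7,-6],
    [3.2,1.9,-6],
    [3.81,1.93,-6],
    [3.81,1.93,-6],
  ],
  dr=[
    [0,0,0],
    [0,0,0],
    [0,0,-0.05],
    [0,0,-0.17],
    [0,0,-0.32],
    [0,0,-0.47],
    [0,0,-0.63],
    [0,0,-0.79],
    [0,0,-0.95],
    [0,0,-1.1],
    [0,0,-1.22],
    [0,0,-1.274],
  ],
  fingers=[1,1,1,1,1,1,1,1,1,1,1,1],
)

```text
time_s: 11.15
position: [0.5146, -0.0274, 0.1012]
tool_rot: [-0.0, 0.755, 0.656, -0.0]
ft_force: [-0.3, -0.9, -1.5]
gripper_width: 0.0242
finger_force: 29.9
```

Run:
```python
from h import *
from cell import robot
s=robot.state();M=Ro.from_quat(s['tool_rot'],scalar_first=True).as_matrix()
print(s['position'],s['wrist_torque'],"phi",np.degrees(np.arctan2(M[1,1],M[0,1])))
cs={n:robot.read_camera(n) for n in("scene","top")};pickle.dump(cs,open("cam2.pkl","wb"))
c=cs["top"];s=cs["scene"]
a=cv2.resize(c["frame"][160:270,130:330,::-1],(800,440),interpolation=cv2.INTER_CUBIC)
cv2.imwrite("pics/t2.png",a)
b=cv2.resize(s["frame"][120:240,230:400,::-1],(799,564),interpolation=cv2.INTER_CUBIC)
cv2.imwrite("pics/s2.png",b)
```

```text
[ 0.51462903 -0.0273744   0.10118312] [-0.20028925  0.12137938  0.01871938] phi -8.029129387421168
```

View pics/t2.png

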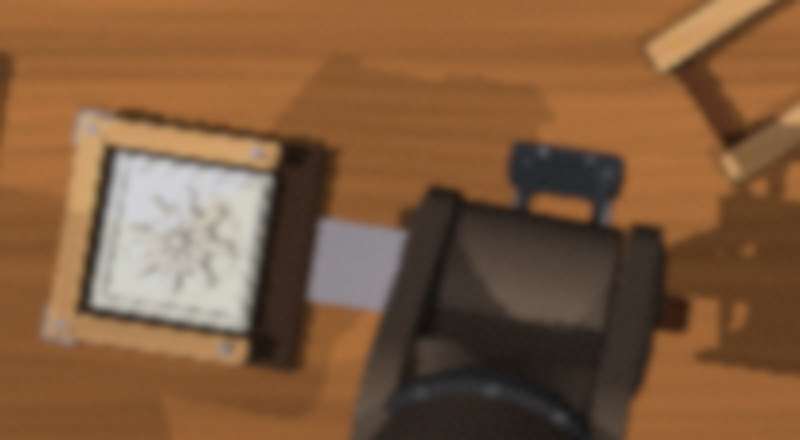

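View pics/s2.png

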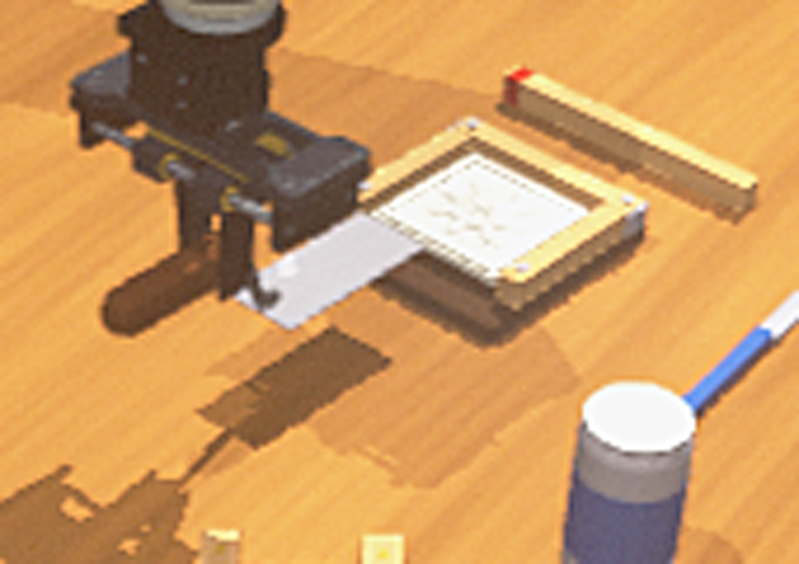

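The trowel is held and looks level. In the top crop the blade tip corners are at (318,220) and (308,300), and the tile corners at (110,150), (275,175), (250,330) and (88,305). In the scene crop the tip corner is at (427,250).

Run:
```python
from h import *
d=pickle.load(open("cam2.pkl","rb"));T=d["top"];S=d["scene"]
tp=lambda x,y,z:ray(T,130+x/4-.4,160+y/4-.4,z)*1e3
u=np.radians(81.8);xh=np.array([np.cos(u),np.sin(u)]);yh=np.array([-xh[1],xh[0]]);O=np.array([552.1,239.9])
B=lambda p:((p[:2]-O)@xh).round(1),
bc=lambda p:np.array([(p[:2]-O)@xh,(p[:2]-O)@yh]).round(1)
for n,z,ps in [("tile",.025,[(110,150),(275,175),(250,330),(88,305)]),("tip",.062,[(318,220),(308,300)]),("wallout",.034,[(85,112),(285,140),(255,362),(52,335)]),("in",.034,[(107,147),(280,170),(258,335),(82,310)])]:
    P=[tp(x,y,z) for x,y in ps];print(n,[bc(p).tolist() for p in P],"mean",bc(np.mean(P,0)))
# triangulate tip corner
def line(c,u,v): a=ray(c,u,v,0);b=ray(c,u,v,.1);return a,(b-a)/np.linalg.norm(b-a)
a,e=line(T,130+318/4-.4,160+220/4-.4);b,f=line(S,230+427/4.7-.4,120+250/4.7-.4)
A=np.c_[e,-f];t=np.linalg.lstsq(A,b-a,rcond=None)[0];p=a+e*t[0];q=b+f*t[1];print("tip corner",p*1e3,q*1e3)
m=blobs(T,(110,0,100),(160,60,200),(200,205,240,245),30)
for k in m[:2]: print(rectw(T,k,.062),cv2.boundingRect(k))
```

```text
tile [[62.1, -55.5], [-55.7, -55.1], [-55.4, 54.7], [59.8, 54.1]] mean [ 2.7 -0.4]
tip [[-97.3, -27.8], [-99.0, 26.9]] mean [-98.1  -0.4]
wallout [[81.1, -78.9], [-60.6, -80.0], [-64.2, 75.6], [78.5, 77.9]] mean [ 8.7 -1.4]
in [[61.8, -57.0], [-60.5, -58.7], [-63.3, 56.8], [60.7, 57.7]] mean [-0.3 -0.3]
tip corner [566.08496812 141.2986014   52.85355133] [564.70116503 140.35083191  52.62932958]
[535.1, 112.2, 54.9, 46.5, 81.5] (208, 216, 23, 20)
```

Emit:
move_arm(
  translation=[
    [1,0,1],
    [2,0,2],
    [3,0,3],
    [3.8,0,3.6],
    [3.8,0,4.0],
    [3.8,0,4.0],
    [3.8,0,4.0],
  ],
  dr=[
    [0,0,0],
    [0,0,0],
    [0,0,0],
    [0,0,0],
    [0,0,0],
    [0,0,0],
    [0,0,0],
  ],
  fingers=[1,1,1,1,1,1,1],
)

```text
time_s: 12.12
position: [0.52, 0.0099, 0.0613]
tool_rot: [0.0, 0.756, 0.655, 0.0]
ft_force: [0.5, -0.6, -1.7]
gripper_width: 0.0237
finger_force: 29.9
```

Emit:
move_arm(
  translation=[
    [0,0,0.2],
    [0,0,0.4],
    [0,0,0.4],
    [0,0,0.4],
  ],
  dr=[
    [0,0,0],
    [0,0,0],
    [0,0,0],
    [0,0,0],
  ],
  fingers=[1,1,1,1],
)

```text
time_s: 12.62
position: [0.5199, 0.0102, 0.0571]
tool_rot: [-0.0, 0.756, 0.655, 0.0]
ft_force: [-0.8, 0.4, -1.3]
gripper_width: 0.0239
finger_force: 29.9
```

Emit:
move_arm(
  translation=[
    [0,0,0.1],
    [0,0,0.25],
    [0,0,0.25],
    [0,0,0.25],
  ],
  dr=[
    [0,0,0],
    [0,0,0],
    [0,0,0],
    [0,0,0],
  ],
  fingers=[1,1,1,1],
)

```text
time_s: 13.12
position: [0.5199, 0.0102, 0.0546]
tool_rot: [0.0, 0.756, 0.655, 0.0]
ft_force: [0.4, -0.3, -2.2]
gripper_width: 0.0238
finger_force: 29.9
```

Emit:
move_arm(
  translation=[
    [0,0,0.05],
    [0,0,0.1],
    [0,0,0.1],
    [0,0,0.1],
  ],
  dr=[
    [0,0,0],
    [0,0,0],
    [0,0,0],
    [0,0,0],
  ],
  fingers=[1,1,1,1],
)

```text
time_s: 13.62
position: [0.5199, 0.0102, 0.0536]
tool_rot: [-0.0, 0.756, 0.655, 0.0]
ft_force: [-0.2, 0.3, -1.9]
gripper_width: 0.024
finger_force: 29.9
```

Emit:
move_arm(
  translation=[
    [0,0,0.03],
    [0,0,0.06],
    [0,0,0.06],
    [0,0,0.06],
  ],
  dr=[
    [0,0,0],
    [0,0,0],
    [0,0,0],
    [0,0,0],
  ],
  fingers=[1,1,1,1],
)

```text
time_s: 14.12
position: [0.52, 0.0102, 0.0531]
tool_rot: [0.0, 0.756, 0.655, 0.0]
ft_force: [-0.5, -0.7, 0.3]
gripper_width: 0.0242
finger_force: 29.9
```

Emit:
move_arm(
  translation=[
    [0.4,0,0],
    [0.9,0,0],
    [1.4,0,0],
    [1.9,0,0],
    [2.4,0,0],
    [2.9,0,0],
    [3.4,0,0],
    [3.9,0,0],
    [4.4,0,0],
    [4.9,0,0],
    [5.4,0,0],
    [6,0,0],
  ],
  dr=[
    [0,0,0],
    [0,0,0],
    [0,0,0],
    [0,0,0],
    [0,0,0],
    [0,0,0],
    [0,0,0],
    [0,0,0],
    [0,0,0],
    [0,0,0],
    [0,0,0],
    [0,0,0],
  ],
  fingers=[1,1,1,1,1,1,1,1,1,1,1,1],
)

```text
time_s: 15.62
position: [0.5286, 0.0698, 0.0532]
tool_rot: [0.0, 0.756, 0.655, 0.0]
ft_force: [-1.5, -6.2, 6.8]
gripper_width: 0.0237
finger_force: 29.9
```

Run:
```python
from h import *
from cell import robot
s=robot.state();print(s['wrist_torque'],s['q'])
c=robot.read_camera("scene")
cv2.imwrite("pics/s3.png",cv2.resize(c["frame"][110:230,250:400,::-1],(750,600),interpolation=cv2.INTER_CUBIC))
```

```text
[-1.04454839  0.2100244   0.03795423] [ 7.35008732e-03  5.88308076e-01  1.93440145e+00 -2.28909810e-04
  6.18590146e-01  1.50505934e-01]
```

View pics/s3.png

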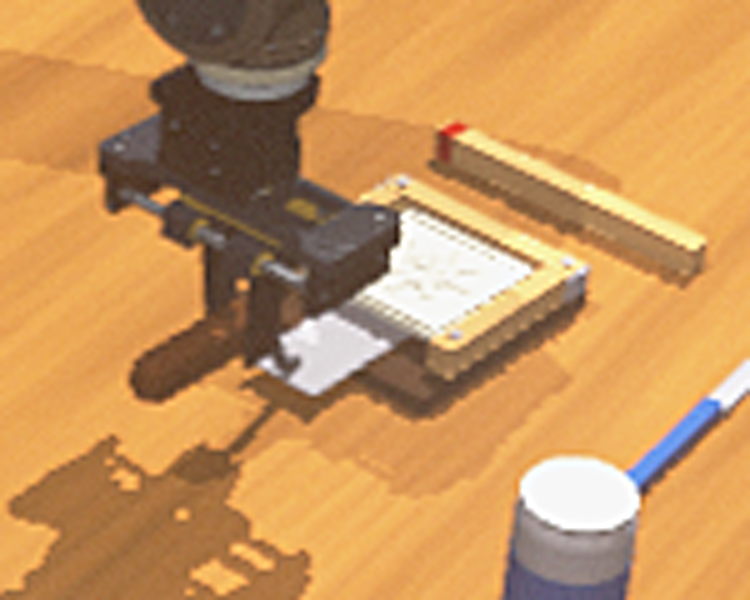

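The blade tip is under the tile's front edge at (360,305), and the tile has gone to the back wall with only about 6 N of push. I continue.

Emit:
move_arm(
  translation=[
    [0.5,0,0],
    [1.0,0,0],
    [1.5,0,0],
    [2.0,0,0],
    [2.5,0,0],
    [3.0,0,0],
    [3.5,0,0],
    [4.0,0,0],
    [4.5,0,0],
    [5.0,0,0],
    [5.3,0,0],
    [5.3,0,0],
  ],
  dr=[
    [0,0,0],
    [0,0,0],
    [0,0,0],
    [0,0,0],
    [0,0,0],
    [0,0,0],
    [0,0,0],
    [0,0,0],
    [0,0,0],
    [0,0,0],
    [0,0,0],
    [0,0,0],
  ],
  fingers=[1,1,1,1,1,1,1,1,1,1,1,1],
)

```text
time_s: 17.18
position: [0.5361, 0.1224, 0.0533]
tool_rot: [0.0, 0.756, 0.655, 0.0]
ft_force: [0.2, -2.3, 7.1]
gripper_width: 0.0237
finger_force: 30.0
```

Run:
```python
from h import *
from cell import robot
s=robot.state();print(s['position'],s['wrist_torque'])
c=robot.read_camera("scene")
cv2.imwrite("pics/s4.png",cv2.resize(c["frame"][110:230,250:400,::-1],(750,600),interpolation=cv2.INTER_CUBIC))
```

```text
[0.53607355 0.12244267 0.05329784] [-0.38947467  0.19946084  0.06833508]
```

View pics/s4.png

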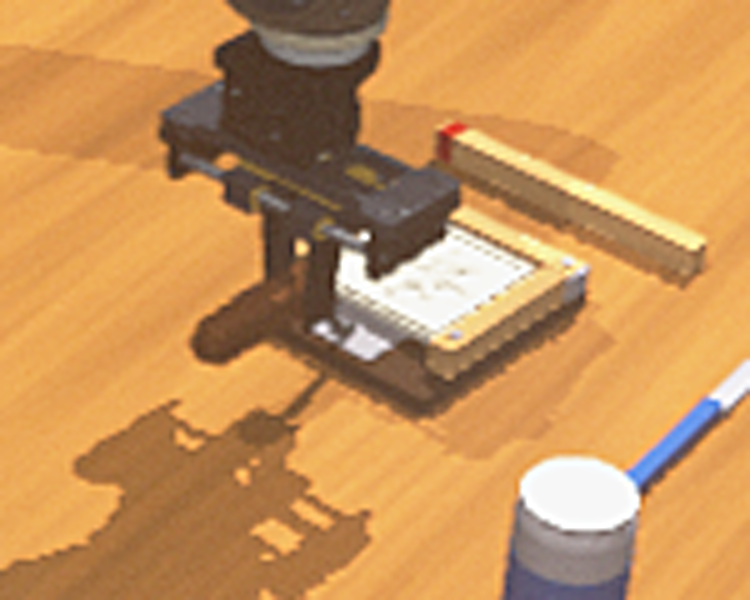

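Emit:
move_arm(
  translation=[
    [0,0,-0.1],
    [0,0,-0.25],
    [-0.1,0,-0.45],
    [-0.2,0,-0.7],
    [-0.3,0,-1.0],
    [-0.3,0,-1.4],
    [-0.3,0,-1.8],
    [-0.3,0,-2.3],
    [-0.3,0,-2.9],
    [-0.3,0,-3.4],
    [-0.3,0,-3.8],
    [-0.3,0,-4],
  ],
  dr=[
    [0,0,0],
    [0,0,0],
    [0,0,0],
    [0,0,0],
    [0,0,0],
    [0,0,0],
    [0,0,0],
    [0,0,0],
    [0,0,0],
    [0,0,0],
    [0,0,0],
    [0,0,0],
  ],
  fingers=[1,1,1,1,1,1,1,1,1,1,1,1],
)

```text
time_s: 18.73
position: [0.5356, 0.1191, 0.0933]
tool_rot: [0.0, 0.756, 0.655, 0.0]
ft_force: [-0.6, 0.1, -3.5]
gripper_width: 0.0244
finger_force: 30.0
```

Emit:
move_arm(
  translation=[
    [0,0,-0.4],
    [0,0,-1],
    [0,0,-1.8],
    [0,0,-2.6],
    [0,0,-3.4],
    [0,0,-4],
    [0,0,-4.3],
    [0,0,-4.5],
    [0,0,-4.5],
    [0,0,-4.5],
  ],
  dr=[
    [0,0,0],
    [0,0,0],
    [0,0,0],
    [0,0,0],
    [0,0,0],
    [0,0,0],
    [0,0,0],
    [0,0,0],
    [0,0,0],
    [0,0,0],
  ],
  fingers=[1,1,1,1,1,1,1,1,1,1],
)

```text
time_s: 19.98
position: [0.5355, 0.1191, 0.1379]
tool_rot: [-0.0, 0.756, 0.655, -0.0]
ft_force: [0.2, 0.9, -4.0]
gripper_width: 0.0237
finger_force: 30.0
```

Run:
```python
from h import *
from cell import robot
s=robot.state();print(s['position'],s['wrist_torque'],s['ft_force'],s['q'])
cs={n:robot.read_camera(n) for n in("scene","top")};pickle.dump(cs,open("cam3.pkl","wb"))
a=cv2.resize(cs["scene"]["frame"][110:230,250:400,::-1],(400,320),interpolation=cv2.INTER_CUBIC)
b=cv2.resize(cs["top"]["frame"][160:280,130:280,::-1],(400,320),interpolation=cv2.INTER_CUBIC)
cv2.imwrite("pics/s5.png",np.hstack([a,b]))
```

```text
[0.5354729 0.1190822 0.1378501] [-0.44207131  0.15591721 -0.00885595] [ 0.15136133  0.93957547 -3.97688793] [9.83594166e-02 4.77042925e-01 1.83124722e+00 1.12840520e-04
 8.33579120e-01 2.41278564e-01]
```

View pics/s5.png

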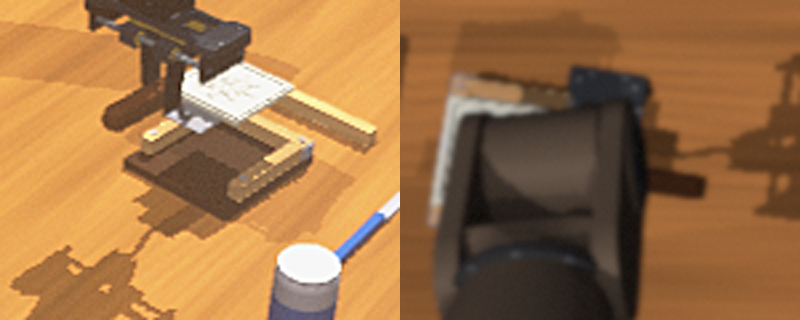

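The tile lies flat and level on the blade, lifted clear of the frame. Next is the carry over the stand at safe height, since the tin is 115 mm tall.

Emit:
move_arm(
  translation=[
    [0,0,-0.5],
    [0,0,-1.5],
    [0,0,-2.8],
    [-0.3,0.2,-4.1],
    [-0.9,0.5,-5.2],
    [-1.8,1,-6],
    [-3,1.7,-6.4],
    [-4.4,2.5,-6.4],
    [-5.8,3.3,-6.4],
    [-7.2,4.1,-6.4],
    [-8.4,4.9,-6.4],
    [-9,5.3,-6.4],
  ],
  dr=[
    [0,0,0],
    [0,0,0.02],
    [0,0,0.06],
    [0,0,0.12],
    [0,0,0.2],
    [0,0,0.29],
    [0,0,0.39],
    [0,0,0.49],
    [0,0,0.59],
    [0,0,0.68],
    [0,0,0.75],
    [0,0,0.8],
  ],
  fingers=[1,1,1,1,1,1,1,1,1,1,1,1],
)

```text
time_s: 21.58
position: [0.5754, 0.0218, 0.2027]
tool_rot: [0.0, 0.952, 0.307, 0.0]
ft_force: [0.0, -0.6, -3.7]
gripper_width: 0.0239
finger_force: 30.0
```

Run:
```python
from h import *
from cell import robot
s=robot.state();R=Ro.from_quat(s['tool_rot'],scalar_first=True)
print(s['position'],s['wrist_torque'],s['ft_force'])
print(rel(s['position'],R,[.6159,-.0751,.2],down(-146.5)))
```

```text
[0.57537297 0.02180318 0.20269836] [-0.30805637  0.41426713  0.00583917] [ 0.02505251 -0.63011304 -3.74957807]
([-2.38, 10.23, 0.27], [-0.0, -0.0, 1.611])
```

Emit:
move_arm(
  translation=[
    [0,0.1,0],
    [-0.1,0.4,0],
    [-0.2,0.9,0],
    [-0.4,1.6,0],
    [-0.6,2.4,0],
    [-0.8,3.3,0],
    [-1,4.2,0],
    [-1.2,5.1,0],
    [-1.4,6,0],
    [-1.6,6.8,0],
    [-1.7,7.4,0],
    [-1.7,7.6,0],
  ],
  dr=[
    [0,0,0.03],
    [0,0,0.08],
    [0,0,0.15],
    [0,0,0.24],
    [0,0,0.34],
    [0,0,0.44],
    [0,0,0.54],
    [0,0,0.64],
    [0,0,0.74],
    [0,0,0.83],
    [0,0,0.9],
    [0,0,0.94],
  ],
  fingers=[1,1,1,1,1,1,1,1,1,1,1,1],
)

```text
time_s: 23.08
position: [0.606, -0.0489, 0.2023]
tool_rot: [-0.0, 0.988, -0.157, -0.0]
ft_force: [0.5, -0.1, -3.9]
gripper_width: 0.0236
finger_force: 30.0
```

Run:
```python
from h import *
from cell import robot
s=robot.state();R=Ro.from_quat(s['tool_rot'],scalar_first=True)
print(s['position'],s['q'])
print(rel(s['position'],R,[.6159,-.0751,.11],down(-146.5)))
```

```text
[ 0.60596758 -0.04887507  0.20232848] [-1.89271612e-01  4.78823939e-01  1.61702771e+00  4.53367555e-04
  1.04592734e+00  1.69574115e+00]
([1.76, 2.19, 9.23], [-0.0, 0.0, 0.672])
```

Emit:
move_arm(
  translation=[
    [0.1,0.1,0],
    [0.3,0.4,0],
    [0.6,0.8,0],
    [0.9,1.2,0],
    [1.2,1.6,0],
    [1.5,1.9,0],
    [1.76,2.19,0],
    [1.76,2.19,0.6],
    [1.76,2.19,1.6],
    [1.76,2.19,2.8],
    [1.76,2.19,3.8],
    [1.76,2.19,4.2],
  ],
  dr=[
    [0,0,0.03],
    [0,0,0.09],
    [0,0,0.18],
    [0,0,0.28],
    [0,0,0.38],
    [0,0,0.48],
    [0,0,0.57],
    [0,0,0.64],
    [0,0,0.672],
    [0,0,0.672],
    [0,0,0.672],
    [0,0,0.672],
  ],
  fingers=[1,1,1,1,1,1,1,1,1,1,1,1],
)

```text
time_s: 24.58
position: [0.6158, -0.0752, 0.1591]
tool_rot: [0.0, 0.881, -0.472, -0.001]
ft_force: [-0.1, -0.6, -2.3]
gripper_width: 0.024
finger_force: 30.0
```

Emit:
move_arm(
  translation=[
    [0,0,0.5],
    [0,0,1.3],
    [0,0,2.3],
    [0,0,3.3],
    [0,0,4.2],
    [0,0,5],
    [0,0,5.5],
    [0,0,5.8],
    [0,0,5.8],
    [0,0,5.8],
  ],
  dr=[
    [0,0,0],
    [0,0,0],
    [0,0,0],
    [0,0,0],
    [0,0,0],
    [0,0,0],
    [0,0,0],
    [0,0,0],
    [0,0,0],
    [0,0,0],
  ],
  fingers=[1,1,1,1,1,1,1,1,1,1],
)

```text
time_s: 25.82
position: [0.6162, -0.0753, 0.1023]
tool_rot: [-0.0, 0.881, -0.472, 0.0]
ft_force: [-0.3, -0.2, -3.4]
gripper_width: 0.0239
finger_force: 30.0
```

Run:
```python
from h import *
from cell import robot
s=robot.state();R=Ro.from_quat(s['tool_rot'],scalar_first=True);M=R.as_matrix()
print(s['position'],s['q'],s['ft_force'],s['wrist_torque'],np.degrees(np.arctan2(M[1,1],M[0,1])))
cs={n:robot.read_camera(n) for n in("scene","top")};pickle.dump(cs,open("cam4.pkl","wb"))
a=cv2.resize(cs["scene"]["frame"][200:310,255:355,::-1],(500,550),interpolation=cv2.INTER_CUBIC)
b=cv2.resize(cs["top"]["frame"][125:225,270:370,::-1],(300,550),interpolation=cv2.INTER_CUBIC)
cv2.imwrite("pics/s6.png",np.hstack([a,b]))
S=cs["scene"];H=hsv(S)
for b in blobs(S,(0,0,150),(179,50,255),(255,200,355,310),60)[:4]:
    ap=cv2.approxPolyDP(b,4,True)[:,0];print(cv2.contourArea(b),ap.tolist())
```

```text
[ 0.61624334 -0.07533678  0.10230041] [-2.28035899e-01  6.10644091e-01  1.67971232e+00  1.19330279e-04
  8.50696551e-01  2.32689735e+00] [-0.28757651 -0.21078777 -3.42621901] [ 0.3202644   0.34440702 -0.04426641] -146.39139520016965
1336.5 [[275, 226], [274, 256], [317, 256], [316, 227], [304, 222]]
```

View pics/s6.png

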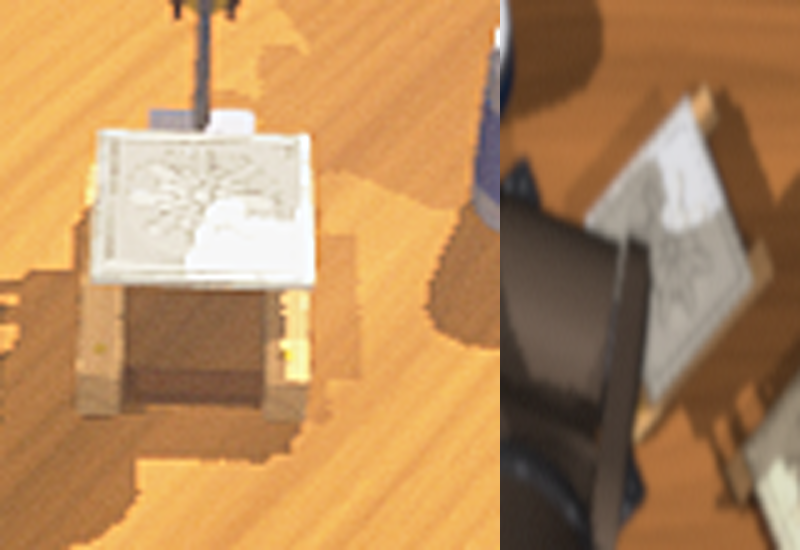

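The tile hangs over the free stand: top-crop corners (685,98), (752,275) and (652,402), scene-crop corners (100,130) and (312,135). Its sides run parallel to the slats, so I compute the offset now.

Run:
```python
from h import *
d=pickle.load(open("cam4.pkl","rb"));T=d["top"];S=d["scene"]
u=np.radians(-56.5);xh=np.array([np.cos(u),np.sin(u)]);yh=np.array([-xh[1],xh[0]]);C=np.array([685.65,-179.55])
sc=lambda p:[((p[:2]*1e3-C)@xh).round(1),((p[:2]*1e3-C)@yh).round(1)]
for p in[(685,98),(752,275),(652,402)]: print("top",sc(ray(T,270+(p[0]-500)/3-.4,125+p[1]/5.5-.4,.076)))
for p in[(100,130),(312,135),(315,270),(93,270)]: print("scene",sc(ray(S,255+p[0]/5-.4,200+p[1]/5-.4,.076)))
# slat far ends in scene, top plane: outer/inner corners at x=+80 
for p in[(77,375),(124,375),(265,378),(308,378)]: print("slat",sc(ray(S,255+p[0]/5-.4,200+p[1]/5-.4,.030)))
for b in blobs(T,(0,0,115),(179,60,255),(285,138,365,205),60)[:2]:
    P=np.array([sc(ray(T,a,c,.076)) for a,c in b[:,0]]);print("max x",np.percentile(P[:,0],[95,99]),"y",P[:,1].min(),P[:,1].max(),cv2.contourArea(b))
```

```text
top [np.float64(52.4), np.float64(56.9)]
top [np.float64(54.3), np.float64(-49.2)]
top [np.float64(-55.3), np.float64(-51.9)]
scene [np.float64(-48.7), np.float64(-54.6)]
scene [np.float64(-50.6), np.float64(56.7)]
scene [np.float64(51.9), np.float64(55.7)]
scene [np.float64(57.5), np.float64(-53.8)]
slat [np.float64(84.9), np.float64(-60.2)]
slat [np.float64(83.7), np.float64(-36.9)]
slat [np.float64(82.3), np.float64(33.1)]
slat [np.float64(81.2), np.float64(54.5)]
max x [54.7 55.4] y -52.9 57.2 1315.5
```

Emit:
move_arm(
  translation=[
    [0.07,0.07,0.1],
    [0.07,0.07,0.5],
    [0.07,0.07,1.0],
    [0.07,0.07,1.5],
    [0.07,0.07,2.0],
    [0.07,0.07,2.4],
    [0.07,0.07,2.7],
    [0.07,0.07,2.8],
    [0.07,0.07,2.9],
    [0.07,0.07,3.0],
    [0.07,0.07,3.1],
    [0.07,0.07,3.15],
  ],
  dr=[
    [0,0,0.007],
    [0,0,0.014],
    [0,0,0.014],
    [0,0,0.014],
    [0,0,0.014],
    [0,0,0.014],
    [0,0,0.014],
    [0,0,0.014],
    [0,0,0.014],
    [0,0,0.014],
    [0,0,0.014],
    [0,0,0.014],
  ],
  fingers=[1,1,1,1,1,1,1,1,1,1,1,1],
)

```text
time_s: 27.42
position: [0.6159, -0.0763, 0.0706]
tool_rot: [-0.0, 0.878, -0.479, 0.0]
ft_force: [-0.4, 0.6, -2.9]
gripper_width: 0.0236
finger_force: 30.0
```

Emit:
move_arm(
  translation=[
    [0,0,0.05],
    [0,0,0.1],
    [0,0,0.15],
    [0,0,0.2],
    [0,0,0.25],
    [0,0,0.3],
    [0,0,0.35],
    [0,0,0.4],
    [0,0,0.5],
    [0,0,0.7],
    [0,0,0.9],
    [0,0,1.1],
  ],
  dr=[
    [0,0,0],
    [0,0,0],
    [0,0,0],
    [0,0,0],
    [0,0,0],
    [0,0,0],
    [0,0,0],
    [0,0,0],
    [0,0,0],
    [0,0,0],
    [0,0,0],
    [0,0,0],
  ],
  fingers=[1,1,1,1,1,1,1,1,1,1,1,1],
)

```text
time_s: 28.92
position: [0.6159, -0.0763, 0.0593]
tool_rot: [-0.0, 0.878, -0.479, -0.0]
ft_force: [-0.2, -0.8, -1.8]
gripper_width: 0.0238
finger_force: 30.0
```

```bash
cat > meas.py <<'E'
from h import *
from cell import robot
s=robot.state();print(s['position'],s['ft_force'],s['wrist_torque'],s['q'][5])
T=robot.read_camera("top");S=robot.read_camera("scene")
u=np.radians(-56.5);xh=np.array([np.cos(u),np.sin(u)]);yh=np.array([-xh[1],xh[0]]);C=np.array([685.65,-179.55])
sc=lambda p:[((p[:2]*1e3-C)@xh),((p[:2]*1e3-C)@yh)]
for b in blobs(T,(0,0,115),(179,60,255),(285,138,365,205),60)[:1]:
    P=np.array([sc(ray(T,a,c,.043)) for a,c in b[:,0]]);print("top x",np.percentile(P[:,0],[2,50,97]).round(1),"y",np.percentile(P[:,1],[1,99]).round(1),cv2.contourArea(b))
    x=P[P[:,0]>np.percentile(P[:,0],97)-6]; x=x[abs(x[:,1])<45]
    if len(x)>4: k=np.polyfit(x[:,1],x[:,0],1);print("far edge x@0",k[1].round(1),"ccw deg",np.degrees(-k[0]).round(2))
    y=P[P[:,1]<-46]; y=y[(abs(y[:,0])<47)]
    if len(y)>4: k=np.polyfit(y[:,0],y[:,1],1);print("-y edge y@0",k[1].round(1),"ccw deg",np.degrees(k[0]).round(2))
    y=P[P[:,1]>46]; y=y[(abs(y[:,0])<47)]
    if len(y)>4: k=np.polyfit(y[:,0],y[:,1],1);print("+y edge y@0",k[1].round(1),"ccw deg",np.degrees(k[0]).round(2))
    print("minarea",rectw(T,b,.043))
b=blobs(S,(0,0,150),(179,50,255),(255,200,355,320),60)[0]
print([np.round(sc(ray(S,float(a),float(c),.043)),1).tolist() for a,c in cv2.approxPolyDP(b,3,True)[:,0]],cv2.contourArea(b))
E
python3 meas.py
```

```text
[ 0.61587002 -0.07627858  0.05934722] [-0.24572796 -0.81601664 -1.80457822] [0.12345662 0.24313757 0.03812048] 2.3393227975153867
top x [-53.5 -10.5  55.9] y [-55.9  54.7] 1275.5
far edge x@0 54.6 ccw deg -2.04
-y edge y@0 -54.7 ccw deg -0.47
+y edge y@0 53.2 ccw deg 1.13
minarea [686.0, -180.5, 111.2, 111.1, 33.0]
[[-48.6, -55.8], [64.0, -53.7], [58.7, 51.2], [-46.2, 50.7]] 1268.5
```

Emit:
move_arm(
  translation=[
    [-0.3,0,0],
    [-1,0,0],
    [-2,0,0],
    [-3.2,0,0],
    [-4.5,0,0],
    [-6,0,0],
    [-7.5,0,0],
    [-9,0,0],
    [-10.5,0,0],
    [-12,0,0],
    [-13.2,0,0],
    [-14,0,0],
  ],
  dr=[
    [0,0,0],
    [0,0,0],
    [0,0,0],
    [0,0,0],
    [0,0,0],
    [0,0,0],
    [0,0,0],
    [0,0,0],
    [0,0,0],
    [0,0,0],
    [0,0,0],
    [0,0,0],
  ],
  fingers=[1,1,1,1,1,1,1,1,1,1,1,1],
)

```text
time_s: 30.52
position: [0.5397, 0.0421, 0.0596]
tool_rot: [-0.0, 0.878, -0.478, 0.0]
ft_force: [-0.8, 0.1, -1.9]
gripper_width: 0.0238
finger_force: 30.0
```

```bash
python3 meas.py
python3 - <<'E'
from h import *
from cell import robot
s=robot.state();R=Ro.from_quat(s['tool_rot'],scalar_first=True);print(s['q'])
for z in (.11,.042): print(rel(s['position'],R,[.4739,-.0142,z],down(-81.2)))
E
```

```text
[0.53967634 0.04208178 0.05958023] [-0.84954205  0.14842297 -1.94769958] [0.16500624 0.26381851 0.00833392] 2.524271565716213
top x [-57.    1.5  55.9] y [-57.4  55.4] 1568.0
far edge x@0 55.2 ccw deg -0.75
-y edge y@0 -55.7 ccw deg -1.73
+y edge y@0 54.3 ccw deg -0.8
minarea [684.6, -179.6, 112.7, 114.0, 32.8]
[[-48.6, -55.8], [64.0, -53.7], [58.7, 51.2], [-50.2, 50.8]] 1271.5
[-4.43724102e-02  5.85850314e-01  1.91012219e+00  1.71857798e-04
  6.45731894e-01  2.52381875e+00]
([1.16, 8.58, -5.04], [-0.0, 0.0, -1.151])
([1.16, 8.58, 1.76], [-0.0, 0.0, -1.151])
```

Emit:
move_arm(
  translation=[
    [-0.3,0,-1.5],
    [-0.3,0,-4],
    [-0.2,1,-5],
    [0,2.5,-5],
    [0.3,4,-5],
    [0.6,5.5,-5],
    [0.9,7,-5],
    [1.16,8.3,-5],
    [1.16,8.58,-4],
    [1.16,8.58,-2.5],
    [1.16,8.58,-1],
    [1.16,8.58,0.3],
  ],
  dr=[
    [0,0,0],
    [0,0,-0.05],
    [0,0,-0.18],
    [0,0,-0.34],
    [0,0,-0.5],
    [0,0,-0.66],
    [0,0,-0.82],
    [0,0,-0.97],
    [0,0,-1.09],
    [0,0,-1.151],
    [0,0,-1.151],
    [0,0,-1.151],
  ],
  fingers=[1,1,1,1,1,1,1,1,1,1,1,1],
)

```text
time_s: 32.12
position: [0.4746, -0.0151, 0.0567]
tool_rot: [0.0, 0.997, 0.076, 0.001]
ft_force: [0.3, -0.1, -1.8]
gripper_width: 0.0238
finger_force: 30.0
```

Emit:
move_arm(
  translation=[
    [0,0,0.5],
    [0,0,0.9],
    [0,0,1.2],
    [0,0,1.4],
    [0,0,1.5],
    [0,0,1.5],
    [0,0,1.5],
  ],
  dr=[
    [0,0,0],
    [0,0,0],
    [0,0,0],
    [0,0,0],
    [0,0,0],
    [0,0,0],
    [0,0,0],
  ],
  fingers=[1,1,1,1,1,1,1],
)

```text
time_s: 33.0
position: [0.4743, -0.0148, 0.0417]
tool_rot: [0.0, 0.997, 0.076, 0.0]
ft_force: [-1.3, 0.1, 1.4]
gripper_width: 0.0237
finger_force: 30.0
```

Emit:
move_arm(
  translation=[
    [0,0,0],
    [0,0,0],
    [0,0,0],
    [0,0,0],
    [0,0,-1],
    [0,0,-4],
    [0,0,-8],
    [0,0,-12],
    [-3,0,-14],
    [-6,0,-15],
    [-6,0,-15],
    [-6,0,-15],
  ],
  dr=[
    [0,0,0],
    [0,0,0],
    [0,0,0],
    [0,0,0],
    [0,0,0],
    [0,0,0],
    [0,0,0],
    [0,0,0],
    [0,0,0],
    [0,0,0],
    [0,0,0],
    [0,0,0],
  ],
  fingers=[5,5,5,5,5,5,5,5,5,5,5,5],
)

```text
time_s: 34.5
position: [0.4155, -0.024, 0.1919]
tool_rot: [0.0, 0.997, 0.076, 0.001]
ft_force: [-0.5, 0.2, 0.1]
gripper_width: 0.05
finger_force: 0.0
```

```bash
python3 meas.py
python3 - <<'E'
from h import *
from cell import robot
d=pickle.load(open("cam0.pkl","rb"))["top"];c=robot.read_camera("top")
for b in blobs(c,(0,0,100),(179,70,255),(240,180,280,245),30)[:1]: print("blade",rectw(c,b,.002))
for n,lo,hi,roi,z in [("strip",(10,60,100),(30,160,255),(95,160,135,260),.022),("dry",(20,15,100),(40,60,255),(345,175,420,245),.043)]:
    for b in blobs(c,lo,hi,roi,60)[:2]: print(n,rectw(c,b,z))
    if n=="dry":
        for b in blobs(d,lo,hi,roi,60)[:1]: print("dry before",rectw(d,b,z))
E
```

```text
[ 0.41554204 -0.02403454  0.19188829] [-0.52891991  0.20973496  0.06157996] [-0.01705351  0.16775652  0.01012474] 1.201215496620406
top x [-56.6  -0.4  55.8] y [-57.5  55.4] 1571.5
far edge x@0 54.6 ccw deg -1.0
-y edge y@0 -56.3 ccw deg -0.68
+y edge y@0 54.2 ccw deg -0.82
minarea [684.5, -179.6, 112.8, 112.7, 32.8]
[[-48.5, -58.5], [64.0, -53.7], [58.7, 51.2], [-50.2, 50.8]] 1282.0
blade [577.3, 2.8, 130.9, 56.9, 8.6]
strip [585.9, 410.8, 24.9, 207.0, 81.7]
dry [576.9, -324.5, 108.8, 111.3, 35.9]
dry before [576.4, -324.7, 107.7, 110.8, 35.3]
```

Everything checks out: the tile is centred within about 1 mm and square within 1°, the trowel is flat on the bench, and the strip is clear of the frame.

```bash
python3 -c "
from cell import robot
print(robot.hand_in())"
```

```text
the job is handed in; nothing more can be done
None
```

The job is handed in at about 35 s of the 72 s: the white tile sits on the empty stand, about 1 mm off centre and about 1° off square, the trowel lies flat back where it started, the strip is on the bench clear of the frame, and nothing else was touched.

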